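# Open a push-and-turn safety jar

### The arm

A 6-joint arm with a two-finger parallel gripper is mounted at the origin on a cart in front of the work surface, level with it; the furniture and walls round the work are solid. World frame = base frame: x ahead of the robot, y to its left, z up, the work surface at z = 0. Lengths are in m, angles in rad, forces in N, time in s.
With the tool pointing down it reaches from about 0.35 to 0.975 m from the base axis. Payload 4.9 kg.
Tool frame: the origin (TCP) lies between the finger pads; the fingertips stand 17 mm ahead of it and the grasp point (between the pads) lies 2 mm behind it (manip.nose_length is the distance from the TCP to the fingertips, in m); z points along the fingers, y is the line along which they close (so a half turn about z gives the same grasp; the last joint's range is limited). The gripper opens to 85 mm and grips with 20 to 120 N. Pads are 22 mm wide; open, the fingers measure 114 mm over their backs; the gripper's body (76 mm by 85 mm) begins 54 mm behind the grasp point. The pads swing forward as they close: fully open they stand 13 mm farther back than shut.
Start: joints at [1.122, 0.053, 1.613, -0, 1.476, -0.119], TCP at [0.202, 0.591, 0.248] pointing down, gripper open.
Joint ranges: [-3.01, 3.01], [-1.01, 2.22], [0.06, 2.58], [-1.02, 4.17], [0.09, 2.62], [-3.14, 3.14]. Speed limits (rad/s): [2.57, 2.57, 3.14, 3.14, 3.14, 3.14].

### API

Orientations are given as a unit quaternion [w, x, y, z].
In Python, from plant import manip gives the robot as it stands. The module is installed in compiled form; this text tells all that it offers.
- The arm moves only by the tool apply_moves, never from a script. Its argument "moves" is a list of rows, each a list of 3 entries, a list of its own where there are three numbers: the turn, a rotation vector about the tool's x, y, z in rad, then the shift along the tool's x, y, z in cm, then the closure, from -1 (fully open) to 1 (shut), so that 0 is half open. A call has 1 to 20 rows; each row is the pose to reach, as a shift and turn from the pose commanded when the call began, along the tool's axes at that moment; what a row does not reach only later rows make up. A row lasts 1/10 s, in which the tool goes at most 50 mm and 8.59 degrees, less where a joint would pass 70% of its speed; a pose out of reach is approached as far as the arm can. A call with a gripper value outside its range is refused whole. The fingers move at their own pace and stop on an object; the grip force is fixed at half the most. Time passes only in rows, so rows that repeat a pose let the fingers close. It gives the time, the measured TCP pose, the force, the opening and the grip force at its end, in the units of the state.
- manip.state(): the state, without advancing time (a new reading comes with each control period).
- manip.grab_frame(name): name is "side" or "top"; returns a dict with "image" (400x640x3 uint8, red, green, blue), "K" (3x3 intrinsics, pixels), "k1" (the pictures are not rectified: a ray, as slopes to the right and down, at radius r is drawn at 1 + k1 r^2 times it, then the intrinsics apply), "rvec" (rotation vector, rad) and "tvec" (3), from world to camera coordinates, as OpenCV has them. Camera axes: x right, y down, z forward; pixel columns grow to the right and rows downward; lengths in m; the calibration is good to about 2 mm. A picture is of the moment at which its call begins. There is no depth.
- manip.job_done(): hands the job in; it is judged then, once.
Trained networks look in a picture, given as the dict that the camera call returned (one of the last four; its "shot" number tells which), for a name from the list of things; names that differ only in an ending like _2 or _b are one class to them, and where a whole thing is asked for, a point or a joint stands for the part that bears it (a point fixed in the world has none). Each returns a list of dicts, best first, with "score" (0 to 1); they miss things now and then, are a little off and sometimes report something else, mostly with a low value. They report only what shows in the picture. A call takes as long as a camera call. They do not tell look-alikes from the thing itself.
- manip.look_for(picture, label): "location" ([x, y, z] in m, in the coordinates of the camera as it stood for that picture, good to about 4 mm: the middle of the surface that is visible of it).
- manip.silhouettes(picture, label): "pixels" (400x640 bool, what is visible of it).
- manip.spot_point(picture, label): "location" ([x, y, z] in m, in the coordinates of the camera as it stood for that picture, good to about 4 mm: a listed point, or the origin of a listed thing).
The state is a dict: "time": time; "joint_pos": joint angles; "joint_vel": joint speeds; "joint_efforts": joint torques, N m; "tool_pos": TCP position; "tool_rot": TCP orientation; "contact_force": force on the tool from outside, world axes, zero at the start; "ft_torque": the same for the moment, N m; "gripper_width": opening from 0.0 (shut) to 1.0 (fully open); "grasp_force": force on a finger pad.
Only numpy, scipy, OpenCV 4.12 (cv2) and the standard library are available. Lean on these libraries where they do the work, as an engineer would, in place of code of your own. Each camera call takes 0.05 s, during which the arm holds its last target. There are 200 camera calls.

### The job

Take the safety cap off the amber jar: press it down against its spring until it bottoms, keep it pressed while you turn it anticlockwise (seen from above) about a sixth of a turn, let it rise and lift it off. Stand the cap gently, right way up, on the floor of the grey sample tray and let go. Never load the jar with more than 25 N, and leave the tray and the things standing round about where they are.

Things in the scene. Friction and masses are not known exactly. Their poses are not given: they have to be found in the camera images.
- jar: Amber glass jar held upright in a round aluminium bench holder, 92 mm across and 24 mm high, screwed down: it cannot move. Origin: centre of the holder's underside, on the worktop; z up along the jar's axis. Glass 66 mm across up to 58 mm high. A grey ribbed collar 60 mm across sits round the neck, its top 79 to 88 mm above the origin. Any force on the jar over 25 N is too much.
- cap: Black ribbed round cap, flat top, 54 mm across, 40 mm high, about 80 g, hollow from below to 26 mm. Origin: centre of its lower rim; z up. At the start locked on the jar, rim 92 mm above the worktop, its x axis within 3 degrees of the jar's x axis. About 2 mm sideways play on the neck. Grip it across its upper half: the collar is only 4 to 13 mm below its rim.
- jar_neck (a point): Centre of the top of the jar's neck, 104 mm above the jar's origin, hidden in the cap. Neck 31 mm across with three ledges, 42 mm across, under which three lugs inside the cap hook. The cap rests on a spring: about 4 N at rest plus 0.4 N per mm. Each lug sits in a pocket with 5 degrees of play, between a fixed stop (clockwise side) and a catch (anticlockwise side).
- jar_catch (a point): Point on the jar's axis 100 mm above its origin, where lugs and catches meet. How deep catches and collar sit differs from jar to jar and cannot be read: the cap must go down 3 to 11 mm (5 to 9 N) for the lugs to pass under the catches; 1.5 mm deeper (6 to 9 N) its rim bottoms on the solid collar and the force climbs steeply. Pressed down that far, it turns easily.
- jar_axis (a point): Point on the jar's axis 132 mm above its origin, level with the cap's top at the start: the axis of the turn. Held down and turned 38 degrees or more anticlockwise from the jar's x axis, the lugs are clear; at 86 degrees they meet a solid stop. Aim at 60. Let up there, the cap springs to about 3 mm above its first height and lifts straight off; let up sooner, it jams.
- tray: Grey open sample tray, loose, 90 mm (its x) by 140 mm (its y), 21 mm high, walls 2 mm, floor 3 mm thick, empty. Origin: centre of its underside.
- wash_bottle_1: White plastic wash bottle with a bent spout, 178 mm high, standing at the back; origin at the centre of its underside. Bystander.
- oil_dropper_1: Small brown dropper bottle with black bulb, 33 mm across, 102 mm high, standing at the back; origin at the centre of its underside. Bystander.
- load_1: White metal coaxial load, 34 mm across, 32 mm high, standing in front; origin at the centre of its underside. Bystander.
- loupe_1: Black eye loupe, 38 mm across, 43 mm high, standing in front; origin at the centre of its underside. Bystander.
Not all that is in view belongs to the job. Several things look just like the jar: the one meant starts farthest from the robot's base.

How it is judged:
On the way, in this order (a step that is already met when the one before it is completed fails the run):
1. the cap is turned at least 38 degrees on the jar, past its catches, while still on the neck (angle between the x axis of cap and the x axis of jar, either way round above 0.66 rad and z of cap in the frame of jar below 0.097 m and horizontal distance between cap and jar below 0.006 m and angle between cap's own z axis and vertical below 0.2 rad), for 0.1 s.
2. the cap is lifted clear of the neck (z of cap in the frame of jar above 0.115 m and angle between cap's own z axis and vertical below 0.5 rad), for 0.1 s.
At the end, for the whole second after the job is handed in: the cap stands right way up (within 6 degrees) and at rest on the floor of the sample tray, inside its walls (z of cap in the frame of tray between 0 and 0.006 m and x of cap in the frame of tray between -0.02 and 0.02 m and y of cap in the frame of tray between -0.045 and 0.045 m and angle between cap's own z axis and vertical below 0.1 rad and linear speed of cap below 0.02 m/s); the robot touches nothing.
It fails at once if the cap or the robot loads the jar with more than 25 N (contact force between any of cap, the fingers, the arm and jar above 25 N).
It fails at once if the cap is rammed into the tray (over 60 N between them) (contact force between cap and tray above 60 N).
It fails at once if the cap is dropped or thrown (faster than 0.6 m/s with no finger on it) (linear speed of cap above 0.6 m/s and contact force between the fingers and cap below 0.01 N).
It fails at once if the tray is shoved more than 40 mm (distance of tray from where it was at the start of the episode above 0.04 m).
It fails at once if a bystander is moved more than 25 mm (distance of any of wash_bottle_1, oil_dropper_1, load_1, loupe_1 from where it was at the start of the episode above 0.025 m).
It also fails if it takes over 64 s, if anything falls off the work surface, if the arm or the gripper's body presses on something with over 40 N, if the wrist force passes 120 N, or if a joint passes its speed limit or range.

## Working session

There is one attempt and no reset: what is moved stays moved. The work goes in short steps, Python scripts to look and compute and a tool call to move; the robot and the scene stay as the last step left them, time stands still between calls to the robot, and variables do not carry over. Pictures are saved under pics/ and viewed, at most 10 in all, crops included, and the job is handed in when it is done.

Besides the shell and the picture viewer there is one more tool, called after "Call:" as a command line: name --argument value ..., lists and objects as JSON in quotes. apply_moves: Moves the arm, as the interface text tells. Its arguments: {"type":"object","properties":{"moves":{"type":"array"}},"required":["moves"]}

```bash
mkdir -p pics
cat > h.py <<'E'
import numpy as np, cv2
from scipy.spatial.transform import Rotation as R
from plant import manip
def w(f,p):
    return R.from_rotvec(np.ravel(f["rvec"])).inv().apply(np.array(p)-np.ravel(f["tvec"]))
def proj(f,P):
    c=R.from_rotvec(np.ravel(f["rvec"])).apply(np.atleast_2d(P))+np.ravel(f["tvec"])
    s=c[:,:2]/c[:,2:]; s=s*(1+f["k1"]*(s**2).sum(1,keepdims=True)); K=np.array(f["K"])
    return s*[K[0,0],K[1,1]]+[K[0,2],K[1,2]]
def ray(f,uv,z):
    K=np.array(f["K"]); d=(np.array(uv,float)-[K[0,2],K[1,2]])/[K[0,0],K[1,1]]
    s=d.copy()
    for _ in range(20): s=d/(1+f["k1"]*(s@s))
    Rt=R.from_rotvec(np.ravel(f["rvec"])).inv(); o=-Rt.apply(np.ravel(f["tvec"])); v=Rt.apply([s[0],s[1],1])
    return o+v*(z-o[2])/v[2]
def save(f,n): cv2.imwrite("pics/"+n,cv2.cvtColor(f["image"],cv2.COLOR_RGB2BGR))
E
python3 - <<'E'
from h import *
np.set_printoptions(precision=4,suppress=True)
s=manip.state();print(s)
print(R.from_quat(np.roll(s["tool_rot"],-1)).as_matrix())
for n in("side","top"):
    f=manip.grab_frame(n); save(f,n+"1.png"); print(n,f["K"],f["k1"],f["tvec"],"cam",w(f,[0,0,0]))
    for l in("jar","jar_axis","cap","tray","wash_bottle_1","oil_dropper_1","load_1","loupe_1"):
        for d in manip.spot_point(f,l):
            p=w(f,d["location"]); print(l,round(d["score"],2),p,proj(f,p)[0].round(),np.hypot(*p[:2]).round(3))
E
```

```text
{'time': 0.0, 'joint_pos': array([ 1.122 ,  0.0534,  1.6143,  0.    ,  1.476 , -0.119 ]), 'joint_vel': array([-0.0002,  0.0021, -0.0004, -0.0021,  0.0013, -0.0022]), 'joint_efforts': array([ -0.0017, -39.3698, -37.0161,  -0.0004,   0.0073,   0.    ]), 'tool_pos': array([0.2022, 0.5908, 0.2471]), 'tool_rot': array([-0.0003,  0.1642,  0.9864, -0.001 ]), 'contact_force': array([-1.0215, -0.0411, -0.2515]), 'ft_torque': array([-0.0357,  0.042 ,  0.0036]), 'grasp_force': 0.0, 'gripper_width': 1.0014360489549539}
[[-0.9461  0.3239 -0.0009]
 [ 0.3239  0.9461 -0.0019]
 [ 0.0003 -0.0021 -1.    ]]
side [[397.3731   0.     322.1099]
 [  0.     397.3731 199.2386]
 [  0.       0.       1.    ]] -0.05643924522260986 [0.5651 0.1411 0.8312] cam [0.0035 0.9039 0.4617]
jar 0.88 [0.2922 0.2117 0.0034] [418. 261.] 0.361
jar 0.65 [0.4877 0.3948 0.005 ] [292. 266.] 0.627
jar_axis 0.77 [0.2976 0.2101 0.1374] [422. 203.] 0.364
cap 0.88 [0.4866 0.3918 0.0887] [292. 230.] 0.625
tray 0.8 [ 0.517   0.2306 -0.0003] [329. 234.] 0.566
wash_bottle_1 0.61 [0.6871 0.1696 0.0044] [294. 206.] 0.708
oil_dropper_1 0.65 [
[... 341 characters left out ...]
 1.0177] cam [0.3784 0.2747 1.0677]
jar 0.75 [ 0.483   0.4014 -0.0038] [285. 195.] 0.628
jar 0.65 [ 0.2949  0.2095 -0.0002] [360. 268.] 0.362
jar_axis 0.61 [0.2925 0.2073 0.1328] [364. 273.] 0.359
cap 0.85 [0.4859 0.3985 0.0926] [281. 190.] 0.628
tray 0.76 [0.5166 0.2328 0.0004] [349. 181.] 0.567
wash_bottle_1 0.41 [ 0.6737  0.325  -0.0007] [314. 123.] 0.748
oil_dropper_1 0.76 [0.6728 0.3271 0.0027] [313. 123.] 0.748
oil_dropper_1 0.5 [0.4859 0.3963 0.1003] [282. 190.] 0.627
oil_dropper_1 0.38 [0.6855 0.169  0.0027] [373. 118.] 0.706
load_1 0.56 [0.3171 0.3145 0.0033] [318. 259.] 0.447
loupe_1 0.74 [0.3028 0.4139 0.0035] [280. 265.] 0.513
loupe_1 0.28 [0.6886 0.1707 0.0039] [372. 116.] 0.709
```

View pics/top1.png

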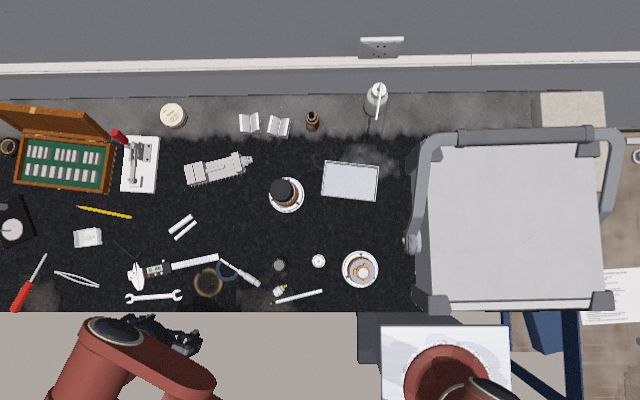

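View pics/side1.png

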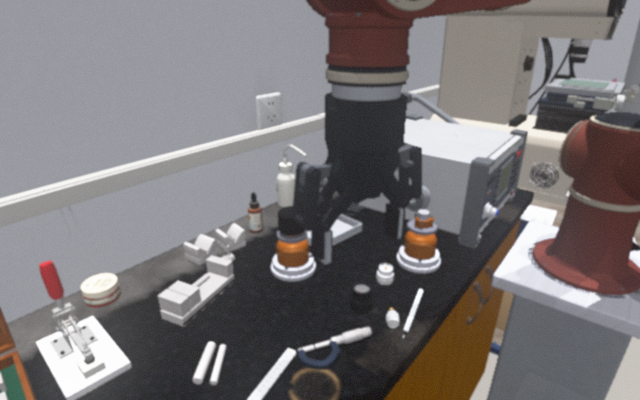

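The candidates are two amber jars. One is at top pixel (285,193), 0.63 m from the base, with a black cap on. The other is at (360,268), 0.36 m away, bare or topped differently. The jar meant is the first, because it is the farther one and carries the cap. I'll confirm that in a crop and fit the cap and tray outlines.

```bash
cat > fit.py <<'E'
from h import *
from scipy.optimize import minimize
np.set_printoptions(precision=4,suppress=True)
t=np.linspace(0,2*np.pi,60); C=np.c_[np.cos(t),np.sin(t)]
def cappts(x,z0=.092): return np.vstack([np.c_[x+.027*C,0*t+z] for z in(z0,z0+.04)])
def traypts(p):
    c,s=np.cos(p[2]),np.sin(p[2]); q=np.array([[a*.045,b*.07] for a in(-1,1) for b in(-1,1)])@np.array([[c,s],[-s,c]])+p[:2]
    return np.vstack([np.c_[q,np.full(4,z)] for z in(0,.021)])
def render(f,P):
    m=np.zeros((1600,2560),np.uint8); cv2.fillConvexPoly(m,cv2.convexHull((proj(f,P)*4).round().astype(np.int32)),1)
    return cv2.resize(m.astype(np.float32),(640,400),interpolation=cv2.INTER_AREA)
def mask(f,l,p):
    best=None
    for d in manip.silhouettes(f,l):
        m=d["pixels"]; u=np.argwhere(m).mean(0)[::-1]
        if np.linalg.norm(u-proj(f,p)[0])<20 and best is None: best=m; print(l,round(d["score"],2),m.sum())
    return best
def fit(fs,ms,fn,x0,st):
    x0=np.array(x0,float); sim=np.vstack([x0]+[x0+np.eye(len(x0))[i]*st[i] for i in range(len(x0))])
    r=minimize(lambda x:sum(np.abs(render(f,fn(x))-m).sum()/m.sum() for f,m in zip(fs,ms) if m is not None),x0,method="Nelder-Mead",options=dict(initial_simplex=sim,xatol=1e-4,fatol=1e-4))
    return r.x,r.fun
E
python3 - <<'E'
from fit import *
ft=manip.grab_frame("top"); fs=manip.grab_frame("side")
mt,ms=mask(ft,"cap",[.486,.397,.112]),mask(fs,"cap",[.486,.397,.112])
for F,M in(([ft],[mt]),([fs],[ms]),([ft,fs],[mt,ms])):
    if M[0] is not None: print("cap",fit(F,M,cappts,[.486,.397],[.008,.008]))
m=mask(ft,"tray",[.517,.232,.01])
print("tray",fit([ft],[m],traypts,[.517,.232,1.5],[.008,.008,.15]))
a=cv2.resize(ft["image"][145:300,240:400],None,fx=3,fy=3,interpolation=cv2.INTER_CUBIC)
b=cv2.resize(fs["image"][170:290,230:330],(465*100//120,465),interpolation=cv2.INTER_CUBIC)
c=np.hstack([a,b]) if a.shape[0]==b.shape[0] else a
c=cv2.resize(c,None,fx=.9,fy=.9); print(c.shape)
cv2.imwrite("pics/crop.png",c[:,:,::-1])
E
```

```text
cap 0.98 454
cap 0.69 517
cap (array([0.4838, 0.3944]), np.float64(0.08218612334801761))
cap (array([0.4816, 0.3981]), np.float64(0.5275628626692457))
cap (array([0.4842, 0.3955]), np.float64(0.6330500856346765))
tray 0.6 1892
tray (array([0.5172, 0.2308, 2.9913]), np.float64(0.0544727801268499))
(418, 780, 3)
```

View pics/crop.png

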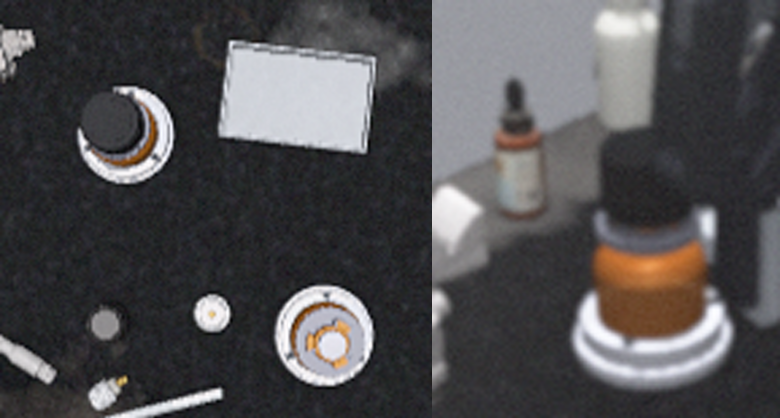

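The crop confirms it. The far jar (crop 112,122; top image about 281,190) has the black cap on the grey collar. The near jar (crop 332,340) is bare, with its ledges showing. I'll go above the cap with the fingers set so that +60° ends along the tray's long axis.

Call:
apply_moves --moves '[[[0, 0, 0.08], [-4, -1.1, 0.5], -1], [[0, 0, 0.16], [-8, -2.3, 1], -1], [[0, 0, 0.24], [-12, -3.4, 1.5], -1], [[0, 0, 0.32], [-16, -4.6, 2], -1], [[0, 0, 0.4], [-20, -5.7, 2.5], -1], [[0, 0, 0.48], [-24, -6.9, 3], -1], [[0, 0, 0.56], [-28, -8, 3.5], -1], [[0, 0, 0.57], [-31, -8.9, 4], -1], [[0, 0, 0.57], [-33, -9.4, 4.5], -1], [[0, 0, 0.57], [-33, -9.4, 4.7], -1], [[0, 0, 0.57], [-33, -9.4, 4.7], -1]]'

```text
time: 2.25
tool_pos: [0.4839, 0.3953, 0.2008]
tool_rot: [-0.001, 0.435, 0.9, -0.0]
contact_force: [0.2, -0.3, 0.7]
gripper_width: 1.001
grasp_force: 0.0
```

Run:
```python
from fit import *
s=manip.state();M=R.from_quat(np.roll(s["tool_rot"],-1)).as_matrix()
print(s["tool_pos"],s["joint_pos"],s["contact_force"],s["time"],manip.nose_length);print(M)
fs=manip.grab_frame("side"); save(fs,"side2.png")
for l in("cap","jar_axis","jar"):
  for d in manip.spot_point(fs,l): print(l,d["score"],w(fs,d["location"]))
ms=mask(fs,"cap",[.486,.397,.112])
if ms is not None: print(fit([fs],[ms],cappts,[.486,.397],[.008,.008]))
im=fs["image"].copy()
for P in (cappts(np.array([.484,.3945])),): 
  for u in proj(fs,P).round().astype(int): im[u[1],u[0]]=[0,255,0]
cv2.imwrite("pics/c2.png",cv2.resize(im[130:300,200:400],None,fx=3,fy=3)[:,:,::-1])
```

```text
[0.4839 0.3953 0.2008] [ 0.5658  0.0857  1.6586  0.0005  1.3985 -0.1046] [ 0.2402 -0.3111  0.6873] 2.25 0.017
[[-0.6212  0.7837 -0.0013]
 [ 0.7837  0.6212 -0.0002]
 [ 0.0006 -0.0011 -1.    ]]
cap 0.57 [0.4858 0.3969 0.0892]
jar_axis 0.68 [0.2933 0.2051 0.137 ]
jar 0.95 [0.2914 0.2122 0.0023]
jar 0.88 [0.4879 0.3992 0.0008]
cap 0.82 738
(array([0.4823, 0.3965]), np.float64(0.07156165311653116))
```

View pics/c2.png

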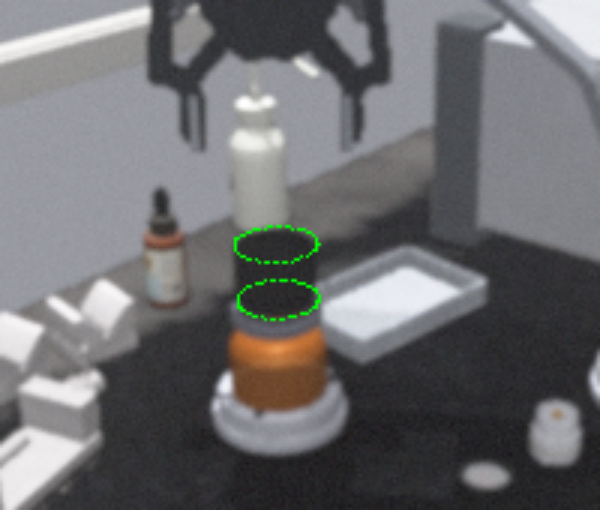

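The model outline sits within about 1–2 mm of the cap (crop 277,270). I'll descend and close almost to the cap's width, then check for side forces.

Call:
apply_moves --moves '[[[0, 0, 0], [0, 0, 1.5], -1], [[0, 0, 0], [0, 0, 3.5], -1], [[0, 0, 0], [0, 0, 5.5], -1], [[0, 0, 0], [0, 0, 7], -0.8], [[0, 0, 0], [0, 0, 7.8], -0.6], [[0, 0, 0], [0, 0, 8], -0.5], [[0, 0, 0], [0, 0, 8], -0.4], [[0, 0, 0], [0, 0, 8], -0.35], [[0, 0, 0], [0, 0, 8], -0.3], [[0, 0, 0], [0, 0, 8], -0.3]]'

```text
time: 3.5
tool_pos: [0.4846, 0.3958, 0.1222]
tool_rot: [0.0, 0.435, 0.9, 0.001]
contact_force: [0.7, -0.4, 0.1]
gripper_width: 0.652
grasp_force: 0.0
```

Call:
apply_moves --moves '[[[0, 0, 0], [0, 0, 0], -0.28], [[0, 0, 0], [0, 0, 0], -0.26], [[0, 0, 0], [0, 0, 0], -0.25], [[0, 0, 0], [0, 0, 0], -0.25]]'

```text
time: 3.9
tool_pos: [0.4848, 0.3959, 0.1222]
tool_rot: [0.001, 0.435, 0.9, 0.001]
contact_force: [1.2, 1.9, 3.2]
gripper_width: 0.624
grasp_force: 13.1
```

Call:
apply_moves --moves '[[[0, 0, 0], [0, 0, 0], -0.22], [[0, 0, 0], [0, 0, 0], -0.15], [[0, 0, 0], [0, 0, 0], 0.2], [[0, 0, 0], [0, 0, 0], 1], [[0, 0, 0], [0, 0, 0], 1]]'

```text
time: 4.4
tool_pos: [0.4844, 0.3956, 0.1216]
tool_rot: [0.0, 0.435, 0.9, 0.0]
contact_force: [2.6, 2.4, 3.7]
gripper_width: 0.614
grasp_force: 61.9
```

Call:
apply_moves --moves '[[[0, 0, 0], [0, 0.03, 0.05], 1], [[0, 0, 0], [0, 0.05, 0.1], 1], [[0, 0, 0], [0, 0.05, 0.15], 1], [[0, 0, 0], [0, 0.05, 0.2], 1], [[0, 0, 0], [0, 0.05, 0.25], 1], [[0, 0, 0], [0, 0.05, 0.3], 1], [[0, 0, 0], [0, 0.05, 0.3], 1]]'

```text
time: 5.1
tool_pos: [0.4845, 0.3957, 0.1183]
tool_rot: [-0.0, 0.435, 0.9, -0.0]
contact_force: [0.4, 0.0, 4.4]
gripper_width: 0.613
grasp_force: 62.2
```

Call:
apply_moves --moves '[[[0, 0, 0], [0, 0, 0.05], 1], [[0, 0, 0], [0, 0, 0.1], 1], [[0, 0, 0], [0, 0, 0.15], 1], [[0, 0, 0], [0, 0, 0.15], 1]]'

```text
time: 5.5
tool_pos: [0.4845, 0.3957, 0.1168]
tool_rot: [-0.0, 0.435, 0.9, -0.0]
contact_force: [1.4, -0.8, 5.4]
gripper_width: 0.618
grasp_force: 62.3
```

Call:
apply_moves --moves '[[[0, 0, 0], [0, 0, 0.05], 1], [[0, 0, 0], [0, 0, 0.1], 1], [[0, 0, 0], [0, 0, 0.1], 1]]'

```text
time: 5.8
tool_pos: [0.4845, 0.3957, 0.1159]
tool_rot: [-0.0, 0.435, 0.9, -0.0]
contact_force: [0.2, 0.0, 6.0]
gripper_width: 0.616
grasp_force: 62.3
```

Call:
apply_moves --moves '[[[0, 0, 0], [0, 0, 0.05], 1], [[0, 0, 0], [0, 0, 0.1], 1], [[0, 0, 0], [0, 0, 0.1], 1]]'

```text
time: 6.1
tool_pos: [0.4846, 0.3958, 0.1155]
tool_rot: [-0.0, 0.435, 0.9, -0.0]
contact_force: [-1.3, -1.4, 8.5]
gripper_width: 0.614
grasp_force: 62.8
```

Call:
apply_moves --moves '[[[0, 0, 0], [0, 0, 0.05], 1], [[0, 0, 0], [0, 0, 0.05], 1]]'

```text
time: 6.3
tool_pos: [0.4846, 0.3958, 0.1154]
tool_rot: [-0.0, 0.435, 0.901, -0.0]
contact_force: [-2.6, -1.2, 9.9]
gripper_width: 0.616
grasp_force: 63.0
```

It has bottomed: the force climbs to 10 N with no further travel. Now the anticlockwise turn, with a check part of the way round.

Call:
apply_moves --moves '[[[0, 0, -0.08], [0, 0, 0], 1], [[0, 0, -0.16], [0, 0, 0], 1], [[0, 0, -0.24], [0, 0, 0], 1], [[0, 0, -0.24], [0, 0, 0], 1]]'

```text
time: 6.7
tool_pos: [0.4851, 0.3961, 0.1155]
tool_rot: [0.0, 0.323, 0.946, 0.001]
contact_force: [-0.4, 0.1, 8.4]
gripper_width: 0.61
grasp_force: 62.6
```

Call:
apply_moves --moves '[[[0, 0, -0.1], [0, 0, 0.02], 1], [[0, 0, -0.2], [0, 0, 0.02], 1], [[0, 0, -0.3], [0, 0, 0.02], 1], [[0, 0, -0.4], [0, 0, 0.02], 1], [[0, 0, -0.4], [0, 0, 0.02], 1]]'

```text
time: 7.2
tool_pos: [0.4852, 0.3963, 0.1154]
tool_rot: [0.001, 0.129, 0.992, 0.001]
contact_force: [0.4, 0.8, 8.6]
gripper_width: 0.614
grasp_force: 62.6
```

Call:
apply_moves --moves '[[[0, 0, -0.1], [0, 0, 0], 1], [[0, 0, -0.2], [0, 0, 0], 1], [[0, 0, -0.3], [0, 0, 0], 1], [[0, 0, -0.4], [0, 0, 0], 1], [[0, 0, -0.42], [0, 0, 0], 1], [[0, 0, -0.42], [0, 0, 0], 1], [[0, 0, -0.42], [0, 0, 0], 1]]'

```text
time: 7.9
tool_pos: [0.4852, 0.3964, 0.1154]
tool_rot: [0.001, -0.08, 0.997, 0.001]
contact_force: [1.0, 0.1, 8.4]
gripper_width: 0.61
grasp_force: 62.6
```

Run:
```python
from fit import *
s=manip.state();M=R.from_quat(np.roll(s["tool_rot"],-1)).as_matrix()
print(np.arctan2(M[1,1],M[0,1]),s["tool_pos"],s["contact_force"],s["ft_torque"],s["joint_pos"])
```

```text
1.731092180350288 [0.4852 0.3964 0.1154] [0.9869 0.0747 8.3819] [ 0.1228 -0.0679  0.0152] [ 0.5662  0.1686  1.718   0.0004  1.2529 -1.165 ]
```

Turned 61° with almost no resisting torque. I'll let it rise and watch the force.

Call:
apply_moves --moves '[[[0, 0, 0], [0, 0, -0.1], 1], [[0, 0, 0], [0, 0, -0.25], 1], [[0, 0, 0], [0, 0, -0.4], 1], [[0, 0, 0], [0, 0, -0.6], 1], [[0, 0, 0], [0, 0, -0.8], 1], [[0, 0, 0], [0, 0, -0.95], 1], [[0, 0, 0], [0, 0, -1], 1], [[0, 0, 0], [0, 0, -1], 1]]'

```text
time: 8.7
tool_pos: [0.4842, 0.3957, 0.1237]
tool_rot: [-0.0, -0.08, 0.997, -0.0]
contact_force: [1.3, 2.0, 3.0]
gripper_width: 0.616
grasp_force: 62.1
```

Call:
apply_moves --moves '[[[0, 0, 0], [0, 0, -0.5], 1], [[0, 0, 0], [0, 0, -1], 1], [[0, 0, 0], [0, 0, -1.5], 1], [[0, 0, 0], [0, 0, -2], 1], [[0, 0, 0], [0, 0, -3], 1], [[0, 0, 0], [0, 0, -4.5], 1], [[0, 0, 0], [0, 0, -6], 1], [[0, 0, 0], [0, 0, -7], 1], [[0, 0, 0], [0, 0, -7.2], 1], [[0, 0, 0], [0, 0, -7.2], 1]]'

```text
time: 9.7
tool_pos: [0.4848, 0.396, 0.197]
tool_rot: [0.001, -0.08, 0.997, 0.0]
contact_force: [0.3, -0.7, -2.0]
gripper_width: 0.608
grasp_force: 63.1
```

Run:
```python
from fit import *
s=manip.state();M=R.from_quat(np.roll(s["tool_rot"],-1)).as_matrix(); p=s["tool_pos"]
f=manip.grab_frame("side")
for d in manip.spot_point(f,"cap"): print(d["score"],w(f,d["location"]))
m=mask(f,"tray",[.517,.232,.01])
if m is not None: print(fit([f],[m],traypts,[.517,.231,-.15],[.006,.006,.1]))
m=mask(f,"cap",[p[0],p[1],p[2]-.01])
if m is not None: print(fit([f],[m],lambda x:cappts(p[:2]+[0,0],x[0]),[p[2]-.03],[.01]))
print(p,M,(np.array([.517,.231,p[2]])-p)@M*100)
cv2.imwrite("pics/c3.png",cv2.resize(f["image"][100:300,200:400],None,fx=3,fy=3)[:,:,::-1])
```

```text
0.8 [0.4861 0.3932 0.1638]
tray 0.71 1371
(array([ 0.5155,  0.231 , -0.1156]), np.float64(0.15312727935813275))
cap 0.6 523
(array([0.1652]), np.float64(0.6024139579349904))
[0.4848 0.396  0.197 ] [[-0.9872 -0.1595  0.0011]
 [-0.1595  0.9872  0.0007]
 [-0.0012  0.0005 -1.    ]] [ -0.545  -16.799   -0.0079]
```

View pics/c3.png

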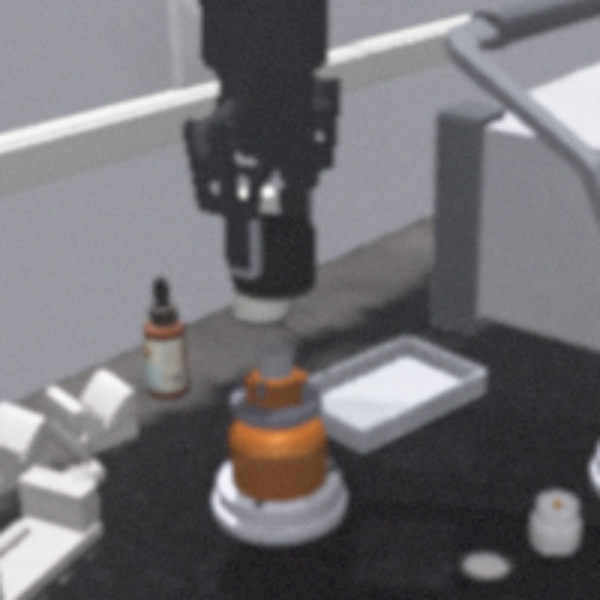

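The cap is held upright at crop (272,258) and the jar's neck is bare at (275,370). I'll carry it above the tray and lower it.

Call:
apply_moves --moves '[[[0, 0, 0], [0, -1, 0], 1], [[0, 0, 0], [-0.1, -3, 0], 1], [[0, 0, 0], [-0.2, -5.5, 0], 1], [[0, 0, 0], [-0.3, -8, 0], 1], [[0, 0, 0], [-0.4, -10.5, 0], 1], [[0, 0, 0], [-0.5, -13, 0], 1], [[0, 0, 0], [-0.5, -15, 0], 1], [[0, 0, 0], [-0.5, -16.3, 0], 1], [[0, 0, 0], [-0.5, -16.8, 1], 1], [[0, 0, 0], [-0.5, -16.8, 3], 1], [[0, 0, 0], [-0.5, -16.8, 5], 1], [[0, 0, 0], [-0.5, -16.8, 7.5], 1], [[0, 0, 0], [-0.5, -16.8, 10], 1], [[0, 0, 0], [-0.5, -16.8, 11.5], 1], [[0, 0, 0], [-0.5, -16.8, 12.5], 1], [[0, 0, 0], [-0.5, -16.8, 13], 1], [[0, 0, 0], [-0.5, -16.8, 13], 1]]'

```text
time: 11.6
tool_pos: [0.5163, 0.2309, 0.0659]
tool_rot: [-0.0, -0.08, 0.997, -0.0]
contact_force: [-0.2, -0.6, -1.1]
gripper_width: 0.612
grasp_force: 63.1
```

Run:
```python
from fit import *
f=manip.grab_frame("side"); g=manip.grab_frame("top")
print(manip.state()["tool_pos"])
a=cv2.resize(f["image"][110:260,240:390],(400,400),interpolation=cv2.INTER_CUBIC);b=cv2.resize(g["image"][120:240,290:410],(400,400),interpolation=cv2.INTER_CUBIC)
cv2.imwrite("pics/c4.png",np.hstack([a,b])[:,:,::-1])
```

```text
[0.5171 0.2311 0.0672]
```

View pics/c4.png

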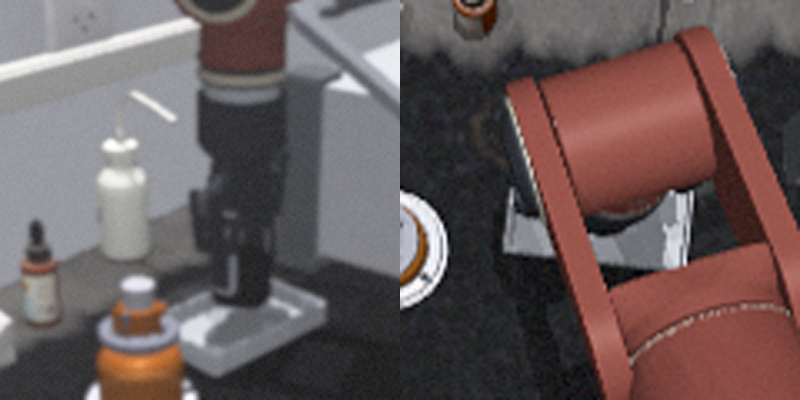

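The cap hangs over the middle of the tray (left panel 245,295). I'll lower it slowly to contact.

Call:
apply_moves --moves '[[[0, 0, 0], [0, 0, 0.7], 1], [[0, 0, 0], [0, 0, 1.4], 1], [[0, 0, 0], [0, 0, 2], 1], [[0, 0, 0], [0, 0, 2.4], 1], [[0, 0, 0], [0, 0, 2.7], 1], [[0, 0, 0], [0, 0, 2.8], 1], [[0, 0, 0], [0, 0, 2.8], 1]]'

```text
time: 12.4
tool_pos: [0.5163, 0.2307, 0.0379]
tool_rot: [-0.0, -0.08, 0.997, -0.0]
contact_force: [-0.7, -0.1, -1.3]
gripper_width: 0.612
grasp_force: 63.1
```

Call:
apply_moves --moves '[[[0, 0, 0], [0, 0, 0.1], 1], [[0, 0, 0], [0, 0, 0.2], 1], [[0, 0, 0], [0, 0, 0.3], 1], [[0, 0, 0], [0, 0, 0.3], 1]]'

```text
time: 12.8
tool_pos: [0.5162, 0.2307, 0.035]
tool_rot: [-0.0, -0.08, 0.997, -0.0]
contact_force: [-0.0, -0.4, -0.0]
gripper_width: 0.612
grasp_force: 63.1
```

Call:
apply_moves --moves '[[[0, 0, 0], [0, 0, 0.05], 1], [[0, 0, 0], [0, 0, 0.1], 1], [[0, 0, 0], [0, 0, 0.1], 1]]'

```text
time: 13.1
tool_pos: [0.5163, 0.2307, 0.034]
tool_rot: [-0.0, -0.08, 0.997, -0.0]
contact_force: [0.2, 0.2, 0.2]
gripper_width: 0.612
grasp_force: 63.1
```

Call:
apply_moves --moves '[[[0, 0, 0], [0, 0, 0.05], 1], [[0, 0, 0], [0, 0, 0.1], 1], [[0, 0, 0], [0, 0, 0.1], 1]]'

```text
time: 13.4
tool_pos: [0.5164, 0.2308, 0.0337]
tool_rot: [-0.0, -0.08, 0.997, -0.0]
contact_force: [-2.5, -1.0, 4.6]
gripper_width: 0.614
grasp_force: 63.8
```

Contact with the floor at about 5 N. I'll open gently and then retreat straight up.

Call:
apply_moves --moves '[[[0, 0, 0], [0, 0, 0], -0.2], [[0, 0, 0], [0, 0, 0], -0.25], [[0, 0, 0], [0, 0, 0], -0.3], [[0, 0, 0], [0, 0, 0], -0.4], [[0, 0, 0], [0, 0, 0], -0.6], [[0, 0, 0], [0, 0, 0], -0.7], [[0, 0, 0], [0, 0, 0], -0.7], [[0, 0, 0], [0, 0, 0], -0.7]]'

```text
time: 14.2
tool_pos: [0.5163, 0.2308, 0.0331]
tool_rot: [-0.0, -0.08, 0.997, -0.0]
contact_force: [-0.8, 0.5, -0.3]
gripper_width: 0.849
grasp_force: 0.0
```

Call:
apply_moves --moves '[[[0, 0, 0], [0, 0, -0.5], -0.7], [[0, 0, 0], [0, 0, -1.5], -0.7], [[0, 0, 0], [0, 0, -3], -0.7], [[0, 0, 0], [0, 0, -5], -0.7], [[0, 0, 0], [0, 0, -8], -0.7], [[0, 0, 0], [0, 0, -11], -0.7], [[0, 0, 0], [0, 0, -14], -0.7], [[0, 0, 0], [0, 0, -16], -0.7], [[0, 0, 0], [0, 0, -17], -0.7], [[0, 0, 0], [0, 0, -17], -0.7]]'

```text
time: 15.2
tool_pos: [0.5174, 0.2311, 0.206]
tool_rot: [0.002, -0.08, 0.997, 0.0]
contact_force: [0.6, -0.3, -0.3]
gripper_width: 0.851
grasp_force: 0.0
```

Run:
```python
from fit import *
f=manip.grab_frame("side"); print(manip.state()["tool_pos"])
for d in manip.spot_point(f,"cap")+manip.spot_point(f,"tray"): print(d["score"],w(f,d["location"]))
cv2.imwrite("pics/c5.png",cv2.resize(f["image"][110:290,240:420],(600,600),interpolation=cv2.INTER_CUBIC)[:,:,::-1])
```

```text
[0.5165 0.2308 0.2039]
0.97 [0.5188 0.2299 0.0033]
0.67 [ 0.5174  0.2343 -0.0016]
```

View pics/c5.png

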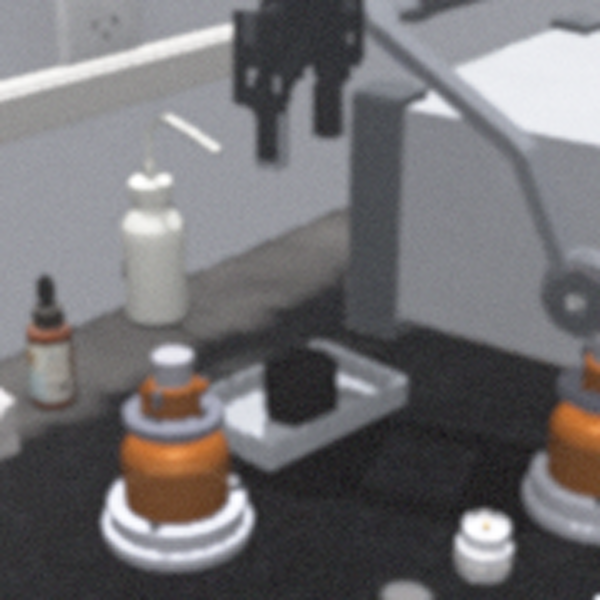

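The cap stands upright in the middle of the tray (crop 300,385), the gripper is clear, and the bystanders still stand.

```bash
python3 -c "
from plant import manip
print(manip.job_done())"
```

```text
the job is handed in; nothing more can be done
None
```

The cap came off the far amber jar and stands upright in the middle of the sample tray; the highest force read was about 10 N, the bystanders in view still stand, and I handed the job in at about 15 s, with no verdict returned.

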